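Fit the splined cam hub on the gearmotor

ROBOT

A 7-joint arm with a two-finger parallel gripper is mounted at the origin on the work surface. World frame = base frame: x ahead of the robot, y to its left, z up, the work surface at z = 0. Lengths are in m, angles in rad, forces in N, time in s.
With the tool pointing down it reaches from about 0.4 to 0.85 m from the base axis. Payload 10.4 kg.
Tool frame: the origin (TCP) lies at the very end of the fingers, on their centre line; the grasp point (between the pads) lies 19 mm behind it; x points along the fingers, z is the direction in which the jaws open and shut, and the axes are right-handed (so a half turn about x gives the same grasp; the last joint's range is limited). The gripper opens to 85 mm and grips with 20 to 120 N. Pads are 22 mm wide; open, the fingers measure 114 mm over their backs; the gripper's body (76 mm by 85 mm) begins 54 mm behind the grasp point. The pads swing forward as they close: fully open they stand 13 mm farther back than shut.
Start: joints at [-0.023, 0.332, -0.065, 1.46, 0.022, 1.35, -0.088], TCP at [0.625, 0, 0.231] pointing down, gripper open.
Joint ranges: [-2.6, 2.6], [-0.5, 2.12], [-1.47, 1.34], [0.16, 2.42], [-1.27, 4.41], [0.06, 2.06], [-2.6, 2.6]. Speed limits (rad/s): [2.22, 2.22, 2.79, 2.79, 3.14, 3.14, 3.14].

INTERFACE

Orientations are given as a unit quaternion [x, y, z, w].
In Python, from workcell import get_obs, camera, camera_info, hand_in gives the robot as it stands.
- The arm moves only by the tool move_arm, never from a script. Its argument "motion" is text: rows parted by semicolons, each of 4 numbers parted by spaces: the shift along the world's x, y, z in m, then the turn about the world's z in rad. In form: tx ty tz spin; .... A call has 1 to 10 rows; each row is the pose to reach, as a shift and turn from the pose commanded when the call began; what a row does not reach only later rows make up. A row lasts 1/8 s, in which the tool goes at most 62.5 mm and 10.7 degrees, less where a joint would pass 70% of its speed; a pose out of reach is approached as far as the arm can. A call with a gripper value outside its range is refused whole. "grip" is the opening, from 0 (shut) to 1 (fully open), set as the call begins (left out, the last holds). The fingers move at their own pace and stop on an object; "force" is the grip in N (left out, the last holds). Time passes only in rows, so rows that repeat a pose let the fingers close. It gives the time, the measured TCP pose, the force and the opening at its end, in the units of the state.
- get_obs(): the state, without advancing time (a new reading comes with each control period).
- camera(name): name is "scene" or "side" or "wrist"; returns (picture, depth): 480x640x3 uint8, red, green, blue; 480x640 float32, m along the optical axis (not along the pixel's ray), 0 where there is no reading.
- camera_info(name): a dict with "camera_matrix" (3x3 intrinsics, pixels), "eye" and "attitude" of the camera in the world. Camera axes: x right, y up, looking along -z (the intrinsics and any distortion apply to the point x, -y, -z); pixel columns grow to the right and rows downward; lengths in m; the calibration is good to about 2 mm. A picture is of the moment at which its call begins: read the wrist's pose just before it. camera_info takes no time and is no camera call; for the wrist camera it gives the pose at the moment of the call.
- hand_in(): hands the job in, once; it reports no verdict.
The state is a dict: "clock": time; "joint_pos": joint angles; "joint_velocities": joint speeds; "tau": joint torques, N m; "position": TCP position; "ee_rot": TCP orientation; "ft_force": force on the tool from outside, world axes, zero at the start; "torque": the same for the moment, N m; "grip_width": opening from 0.0 (shut) to 1.0 (fully open).
Only numpy, scipy, OpenCV 4.12 (cv2) and the standard library are available. Lean on these libraries where they do the work, as an engineer would, in place of code of your own. Each camera call takes 0.05 s, during which the arm holds its last target.

TASK

Pick up the steel hub that has the splined bore and the cam arm, and set it upright on the gearmotor's splined shaft; press only gently while you rock it round until the teeth mesh, then push it fully home on the shoulder. Then turn it, with the shaft, until the cam arm points straight at the limit switch's roller, and let go; never force it, and leave everything else on the bench where it is.

Things in the scene. Friction and masses are not known exactly. Their poses are not given: they have to be found in the camera images.
- hub_center (a point): The splined cam hub: plain steel tube standing upright, loose, 0.18 to 0.35 kg, 40 mm tall, 44 mm outer diameter, with two flats 46 mm apart (facing its own +y and -y, 24 mm long, full height) to pinch from above. A cam arm sticks out along its +x, which starts pointing roughly to the robot's right. Origin on the axis half-way up, 20 mm above the underside; z up.
- hub_bore (a point): Centre of the lower mouth of the hub's through bore, level with its underside; axes as hub_center. Bore 35 mm in diameter, with 6 straight inward teeth of full height, 4 mm wide, tips 11.5 mm from the axis, at 30, 90, 150 ... degrees from +x about z, so that a gap lies under the arm.
- hub_nose (a point): Tip of the hub's cam arm: 54 mm from the hub's axis along its +x, 8 mm above its underside. The arm is 14 mm wide and 10 mm thick. Axes as hub_center.
- shaft_shoulder (a point): Fixed gearmotor with an upright splined shaft: centre of the flat round shoulder (48 mm diameter) at the shaft's foot, 92 mm above the table, on which the hub's underside must rest. z up along the shaft. Axes are those of the housing, not of the turning shaft: motor barrel along +x, limit switch on the -y side.
- shaft_teeth (a point): On the shaft's axis, 22 mm above the shoulder, level with the flat tops of its 6 straight teeth (6 mm wide, out to 16 mm from the axis, 60 degrees apart). A 20 mm round core goes on 6 mm higher, then a 6 mm cone to 10 mm diameter: it guides the bore (1.5 mm clearance all round) before the teeth meet. Meshed play about 5 degrees either way. Axes as shaft_shoulder.
- shaft_tip (a point): Top of the shaft's cone, on its axis, 34 mm above the shoulder; axes as shaft_shoulder. The shaft's own angle is not told and varies: with the arm towards the roller the teeth are at first 15 to 45 degrees off meshing. It turns stiffly (about 0.12 N m, at least 2 rad either way) and stays where it is left; light pressing (under 10 N) does not drag it round.
- switch_roller (a point): Roller of the limit switch fixed beside the gearmotor: 63 mm from the shaft axis along the gearmotor's -y, 6 mm above the shoulder. Hub seated and aligned, the tip of the cam arm stands about 3 mm short of it. The switch's body behind it rises to 16 mm above the shoulder.
- plain_collar: Bystander: plain steel collar with a smooth round bore and no arm, 44 mm diameter, 36 mm tall, upright; origin at its underside. Not to be used.
- breaker: Bystander: grey circuit breaker 75 x 50 mm, 66 mm tall; origin at its underside.
- contactor: Bystander: black and white contactor 75 x 45 mm, 76 mm tall; origin at its underside.
- push_button: Bystander: panel push button standing up, 33 mm across, 48 mm tall; origin at its underside.
- screwdriver: Bystander: screwdriver lying on the board; origin at its underside.
- locknut: Bystander: steel ring nut 36 mm in diameter, 10 mm high; origin at its underside.
- relay: Bystander: clear plug-in relay 28 x 22 mm, 36 mm tall; origin at its underside.

How it is judged:
By the outcome, as a careful person would: the job done as asked, in the order asked, and still so for the second after the job is handed in, with the robot touching nothing.
It also fails if it takes over 61 s, if anything falls off the work surface, if the arm or the gripper's body presses on something with over 40 N, if the wrist force passes 120 N, or if a joint passes its speed limit or range.

## Working session

There is one attempt and no reset: what is moved stays moved. The work goes in short steps, Python scripts to look and compute and a tool call to move; the robot and the scene stay as the last step left them, time stands still between calls to the robot, and variables do not carry over. Pictures are saved under pics/ and viewed, and the job is handed in when it is done.

Besides the shell and the picture viewer there is one more tool, called as a command line: name --argument value ..., lists and objects as JSON in quotes. move_arm: Moves the arm, as the interface text tells. Its arguments: {"type":"object","properties":{"motion":{"type":"string"},"grip":{"type":"number"},"force":{"type":"number"}},"required":["motion"]}

```bash
mkdir -p pics; ls; cat > h.py <<'E'
from workcell import get_obs, camera, camera_info, hand_in
import numpy as np, cv2, pickle
def info(n):
    return camera_info(n)
def snap(n,tag):
    ci=camera_info(n); im,d=camera(n)
    cv2.imwrite(f'pics/{tag}.png',im[:,:,::-1]); pickle.dump((ci,im,d),open(f'pics/{tag}.pkl','wb'))
    return ci,im,d
E
python3 - <<'E'
from h import *
o=get_obs();print(o)
for n in ['scene','side','wrist']:
    ci,im,d=snap(n,n+'0'); print(n,ci)
E
```

```text
pics
{'clock': 0.0, 'joint_pos': array([-0.02260795,  0.33286939, -0.06470879,  1.46095799,  0.02161163,
        1.3498692 , -0.08848873]), 'joint_velocities': array([ 0.00011677,  0.00117626,  0.00099933,  0.00067926, -0.00140538,
       -0.00211716,  0.00021682]), 'tau': array([ 4.98105128e-04, -6.25449800e+01,  4.97091911e-02, -3.91610491e+01,
        1.63588714e-02,  9.83294769e-03, -6.01235030e-06]), 'position': array([6.24627264e-01, 1.32879953e-06, 2.30509536e-01]), 'ee_rot': array([-4.41104857e-05,  7.07603700e-01, -7.75358547e-06,  7.06609512e-01]), 'ft_force': array([-0.5521106 , -0.70737222,  0.09437131]), 'torque': array([ 0.05078727,  0.04922004, -0.00273589]), 'grip_width': 1.0004147067397828}
scene {'camera_matrix': array([[535.61032577,   0.        , 323.78205128],
       [  0.        , 535.61032577, 247.9345642 ],
       [  0.        ,   0.        ,   1.        ]]), 'eye': array([ 1.22575787, -0.48034889,  0.73888145]), 'attitude': array([0.3920108 , 0.20774866, 0.40281198, 0.80056888])}
side {'camera_matrix': array([[478.95657003,   0.        , 325.01607289],
       [  0.        , 478.95657003, 242.23817785],
       [  0.        ,   0.        ,   1.        ]]), 'eye': array([0.5104318 , 0.80182238, 0.6569886 ]), 'attitude': array([-0.01739871,  0.47515393,  0.87942444, -0.02320964])}
wrist {'camera_matrix': array([[338.53007417,   0.        , 318.50347516],
       [  0.        , 338.53007417, 237.53847984],
       [  0.        ,   0.        ,   1.        ]]), 'eye': array([0.62525241, 0.0643997 , 0.3733207 ]), 'attitude': array([-1.29444321e-01,  8.22931312e-04,  5.10528400e-04,  9.91586219e-01])}
```

View pics/scene0.png

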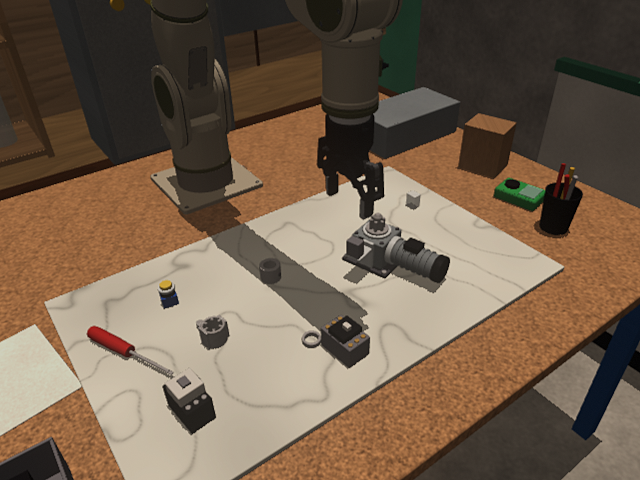

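View pics/side0.png

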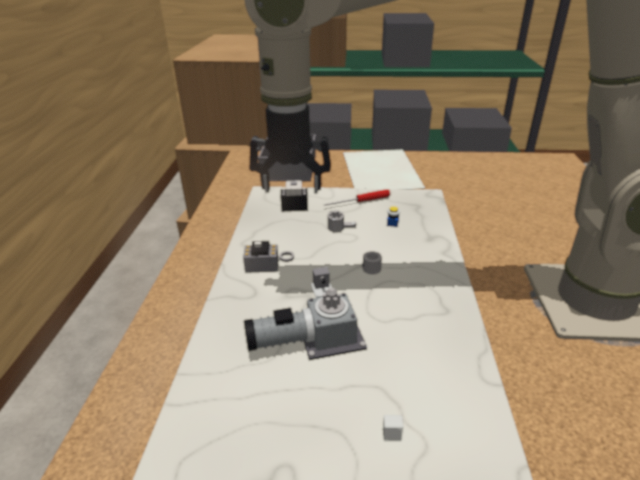

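View pics/wrist0.png

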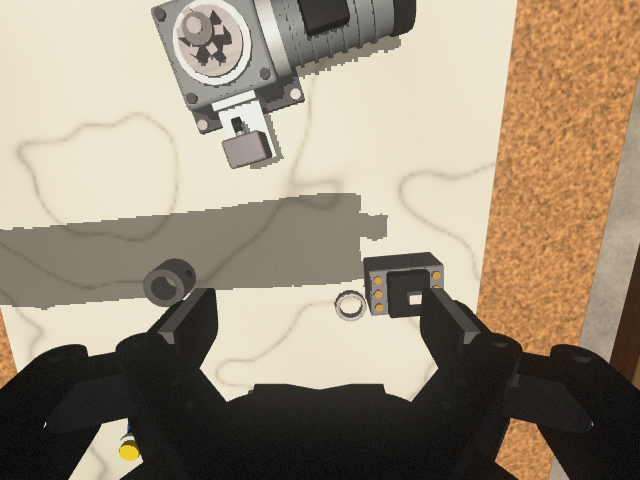

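```bash
python3 - <<'E'
import cv2,numpy as np
a=cv2.imread('pics/scene0.png')[295:365,170:260];b=cv2.imread('pics/side0.png')[200:245,310:370];c=cv2.imread('pics/wrist0.png')[0:180,140:310]
a=cv2.resize(a,(400,311),interpolation=2);b=cv2.resize(b,(400,300),interpolation=2);c=cv2.resize(c,None,fx=2.3,fy=2.3,interpolation=2)[:414]
o=np.zeros((600,800,3),np.uint8);o[:300,:400]=a[:300];o[300:,:400]=b;o[:414,400:400+c.shape[1]]=c[:, :400]
cv2.imwrite('pics/crop0.png',o)
E
```

```text
(no output)
```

View pics/crop0.png

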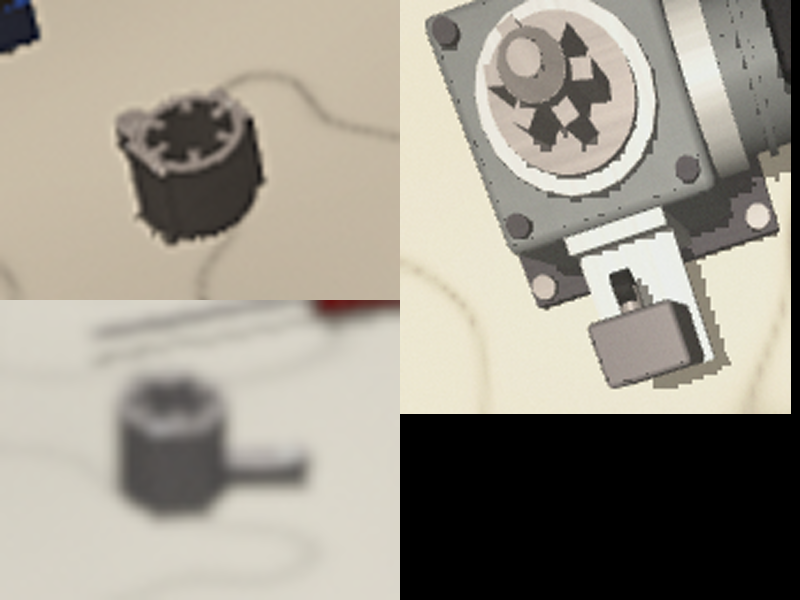

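Shown: the hub (scene 212,331; side 336,221), its arm pointing mostly toward the robot; in the wrist view the shaft at (200,35), with the switch below it.

```bash
cat >> h.py <<'E'
from scipy.spatial.transform import Rotation as R
def cloud(ci,d):
    K=ci['camera_matrix'];v,u=np.mgrid[:480,:640]
    p=np.stack([(u-K[0,2])/K[0,0]*d,-(v-K[1,2])/K[1,1]*d,-d],-1)
    w=R.from_quat(ci['attitude']).apply(p.reshape(-1,3)).reshape(480,640,3)+ci['eye']
    w[d<=0]=np.nan
    return w
def ray(ci,uv,z):
    K=ci['camera_matrix'];uv=np.atleast_2d(uv).astype(float)
    r=np.stack([(uv[:,0]-K[0,2])/K[0,0],-(uv[:,1]-K[1,2])/K[1,1],-np.ones(len(uv))],-1)
    r=R.from_quat(ci['attitude']).apply(r); t=(z-ci['eye'][2])/r[:,2]
    return ci['eye']+r*t[:,None]
def load(tag): return pickle.load(open(f'pics/{tag}.pkl','rb'))
E
python3 - <<'E'
from h import *
for tag,(u0,u1,v0,v1) in {'scene0':(190,235,305,355),'side0':(322,360,205,235)}.items():
    ci,im,d=load(tag);w=cloud(ci,d)[v0:v1,u0:u1].reshape(-1,3)
    print(tag,'table z',np.nanmedian(w[w[:,2]<.01][:,2]))
    t=w[(w[:,2]>.034)&(w[:,2]<.048)]
    c,r=cv2.minEnclosingCircle(t[:,:2].astype(np.float32));print('top',len(t),np.median(t[:,2]),t[:,:2].min(0),t[:,:2].max(0),c,r)
    a=w[(w[:,2]>.006)&(w[:,2]<.02)]
    dd=np.linalg.norm(a[:,:2]-c,axis=1);a=a[(dd>.028)&(dd<.06)]
    print('arm',len(a),a.mean(0) if len(a) else 0,a.max(0),a.min(0))
ci,im,d=load('wrist0');w=cloud(ci,d)[0:180,140:310]
t=w.reshape(-1,3)
for lo,hi in [(.05,.075),(.075,.088),(.088,.097),(.097,.11),(.11,.117),(.117,.123),(.123,.13)]:
    m=(t[:,2]>lo)&(t[:,2]<hi); s=t[m]
    if len(s): print(lo,hi,len(s),np.median(s,0),s.min(0)[:2],s.max(0)[:2])
E
```

```text
scene0 table z 0.009555232590881757
top 242 0.041962995099500966 [ 0.53098532 -0.27485038] [ 0.57458633 -0.22596226] (0.552442193031311, -0.2508421838283539) 0.02570486254990101
arm 663 [ 0.55088181 -0.25681352  0.01261237] [ 0.60312984 -0.19839454  0.01954389] [ 0.49553372 -0.30307906  0.00764954]
side0 table z 0.009631562980075559
top 118 0.04220988276637355 [ 0.52755578 -0.27026032] [ 0.56812095 -0.22205241] (0.5469003915786743, -0.2457200288772583) 0.02492290362715721
arm 231 [ 0.53410924 -0.2505082   0.01208019] [ 0.58658057 -0.21655295  0.01989602] [ 0.48889526 -0.29950802  0.00853469]
0.05 0.075 2596 [0.58015152 0.10188701 0.07176723] [0.51927751 0.0478399 ] [0.6171321  0.17674893]
0.075 0.088 7566 [0.56836182 0.14032218 0.08189193] [0.49668993 0.04879773] [0.61762376 0.17388423]
0.088 0.097 3087 [0.55396613 0.13596188 0.09152246] [0.51451212 0.04972815] [0.6177273  0.16923874]
0.097 0.11 1800 [0.56364015 0.06844944 0.10758262] [0.5281066  0.04883144] [0.5848109 0.1561276]
0.11 0.117 678 [0.5495905  0.13919134 0.11406259] [0.52740205 0.05602713] [0.57827312 0.15721011]
0.117 0.123 369 [0.54733928 0.13801849 0.1211624 ] [0.53302524 0.13116768] [0.55381565 0.15120822]
0.123 0.13 482 [0.5446111  0.14052744 0.12536525] [0.53582568 0.13262858] [0.55258638 0.14872912]
```

```bash
python3 - <<'E'
from h import *
ci,im,d=load('side0');print(ray(ci,[[355.5,225.5],[355.5,222]],.013))
ci,im,d=load('scene0');print(ray(ci,[[197,324],[201,321]],.013))
for t in ['scene0','side0']:
    ci,im,d=load(t);w=cloud(ci,d).reshape(-1,3);m=(abs(w[:,0]-.5)<.2)&(abs(w[:,1]+.15)<.2)&(w[:,2]<.03);print(np.median(w[m][:,2]))
E
```

```text
[[ 0.49798693 -0.26209815  0.013     ]
 [ 0.49806144 -0.27979571  0.013     ]]
[[ 0.4956326  -0.26033567  0.013     ]
 [ 0.49292391 -0.25073126  0.013     ]]
0.012667786983691642
0.011898618707916864
```

move_arm --motion "-0.015 -0.04 0 0; -0.03 -0.08 0 0; -0.045 -0.12 0 0; -0.06 -0.16 0 0; -0.07 -0.2 0 0; -0.075 -0.25 0 0; -0.075 -0.25 0 0; -0.075 -0.25 0 0"

```text
clock: 1.15
position: [0.5501, -0.2494, 0.231]
ee_rot: [0.0, 0.707, 0.0, 0.707]
ft_force: [-0.2, 0.8, 0.4]
grip_width: 1.002
```

```bash
python3 - <<'E'
from h import *
snap('wrist','wrist1')
E
```

```text
(no output)
```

View pics/wrist1.png

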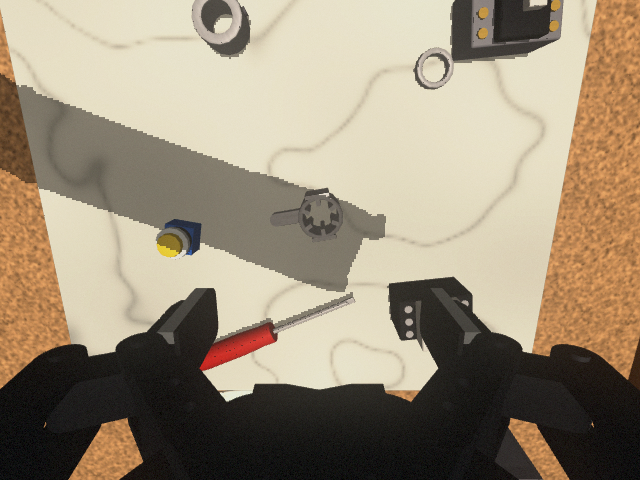

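The hub's at (320,215), its arm pointing left to (273,219).

```bash
python3 - <<'E'
from h import *
ci,im,d=load('wrist1');W=cloud(ci,d)
print('table',np.nanmedian(W[150:180,250:300].reshape(-1,3),0),np.nanmedian(W[240:260,290:310],(0,1)))
w=W[180:250,260:350].reshape(-1,3)
print(np.histogram(w[:,2],np.arange(-.01,.06,.004)))
t=w[w[:,2]>.034];print('top',np.median(t[:,2]),len(t))
c,r=cv2.minEnclosingCircle(t[:,:2].astype(np.float32));print(c,r,t.min(0),t.max(0))
im2=im[160:270,240:370,::-1];cv2.imwrite('pics/c1.png',cv2.resize(im2,None,fx=5,fy=5,interpolation=cv2.INTER_NEAREST))
E
```

```text
table [ 0.50413466 -0.20142756  0.01213375] [ 0.52874935 -0.29492494  0.01198927]
(array([   0,    0,    0,    0,   14, 4474,   67,   64,  394,   89,   47,
         67,   64,   73,   78,  841,    0]), array([-0.01 , -0.006, -0.002,  0.002,  0.006,  0.01 ,  0.014,  0.018,
        0.022,  0.026,  0.03 ,  0.034,  0.038,  0.042,  0.046,  0.05 ,
        0.054,  0.058]))
top 0.05155524393462063 1123
(0.5520985722541809, -0.2496989369392395) 0.025622213259339333 [ 0.53034869 -0.27395565  0.03410038] [ 0.57323556 -0.2253306   0.05396517]
```

View pics/c1.png

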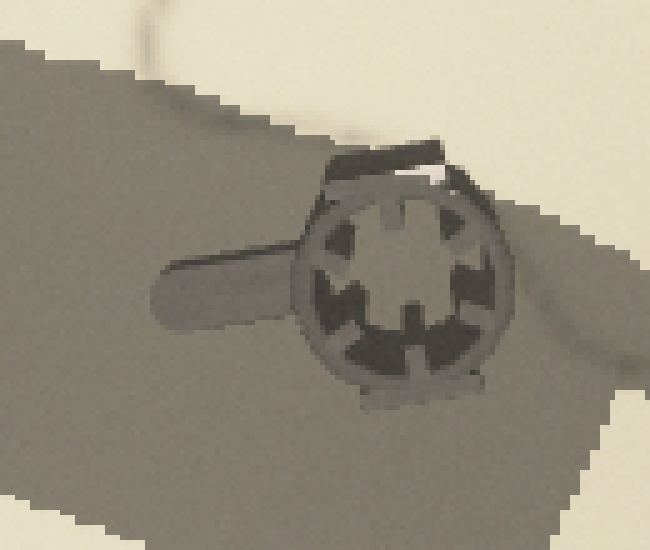

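```bash
cat > hub.py <<'E'
from h import *
def hub(tag,roi,zt,za):
    ci,im,d=load(tag);W=cloud(ci,d);u0,u1,v0,v1=roi
    w=W[v0:v1,u0:u1].reshape(-1,3)
    t=w[abs(w[:,2]-zt)<.003];rr=cv2.minAreaRect(t[:,:2].astype(np.float32));print('rect',rr, 'median z',np.median(t[:,2]),len(t))
    c,r=cv2.minEnclosingCircle(t[:,:2].astype(np.float32));print('circ',c,r)
    c=np.array(rr[0])
    a=w[abs(w[:,2]-za)<.003];dd=np.linalg.norm(a[:,:2]-c,axis=1);a=a[(dd>.03)&(dd<.058)]
    ln=cv2.fitLine(a[:,:2].astype(np.float32),cv2.DIST_L2,0,.01,.01).ravel()
    v=a[:,:2].mean(0)-c;print('arm z',np.median(a[:,2]),len(a),'ang centre',np.degrees(np.arctan2(v[1],v[0])),'line',np.degrees(np.arctan2(ln[1],ln[0])),'far',np.linalg.norm(a[:,:2]-c,axis=1).max())
E
python3 - <<'E'
from hub import *
hub('wrist1',(260,350,180,250),.052,.025)
E
```

```text
rect ((0.5518784523010254, -0.2499176412820816), (0.04347297176718712, 0.046207867562770844), 9.468403816223145) median z 0.051880347444178826 860
circ (0.5517666339874268, -0.24989761412143707) 0.025649666786193848
arm z 0.02492197646169031 287 ang centre -170.5351987631295 line 11.132107 far 0.05371534981634271
```

move_arm --motion "0.002 0 -0.015 -0.18; 0.002 0 -0.03 -0.36; 0.002 0 -0.045 -0.54; 0.002 0 -0.06 -0.72; 0.002 0 -0.075 -0.9; 0.002 0 -0.09 -1.08; 0.002 0 -0.1 -1.26; 0.002 0 -0.1 -1.4; 0.002 0 -0.1 -1.4; 0.002 0 -0.1 -1.4" --grip 1

```text
clock: 2.45
position: [0.5524, -0.2491, 0.1315]
ee_rot: [0.454, 0.542, -0.454, 0.542]
ft_force: [0.4, 0.1, 0.2]
grip_width: 1.0
```

```bash
python3 - <<'E'
from h import *
o=get_obs();print(o['position'],R.from_quat(o['ee_rot']).as_matrix()[:,2],o['joint_pos'])
snap('wrist','wrist2')
E
```

```text
[ 0.55243087 -0.24911559  0.13151295] [ 1.74363104e-01 -9.84681424e-01 -4.25414574e-05] [ 0.1393067   0.36486671  0.25920094  1.65020276 -0.10113352  1.1393288
 -0.97102398]
```

View pics/wrist2.png

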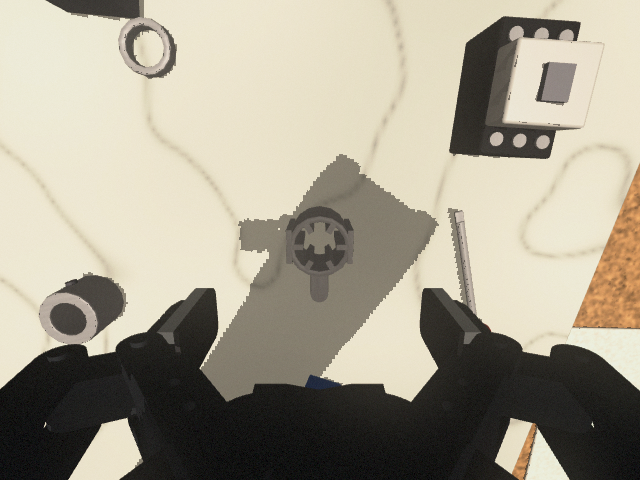

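```bash
python3 - <<'E'
from hub import *
hub('wrist2',(280,360,200,310),.052,.025)
E
```

```text
rect ((0.5523322820663452, -0.2502298653125763), (0.04330546036362648, 0.045850418508052826), 9.362700462341309) median z 0.05196038000715658 1752
circ (0.5521423816680908, -0.2502587139606476) 0.025713104754686356
arm z 0.025148128343365647 420 ang centre -170.19943016669268 line 10.055972 far 0.05402062028378924
```

move_arm --motion "0 -0.001 -0.03 0; 0 -0.001 -0.06 0; 0 -0.001 -0.085 0; 0 -0.001 -0.1 0; 0 -0.001 -0.109 0; 0 -0.001 -0.109 0"

```text
clock: 3.25
position: [0.552, -0.251, 0.0223]
ee_rot: [0.455, 0.541, -0.455, 0.541]
ft_force: [0.2, 0.2, 0.9]
grip_width: 1.0
```

move_arm --motion "0 0 0 0; 0 0 0 0; 0 0 0 0; 0 0 0 0; 0 0 0 0; 0 0 0 0" --grip 0.3 --force 40

```text
clock: 4.0
position: [0.5526, -0.251, 0.0232]
ee_rot: [0.456, 0.54, -0.455, 0.541]
ft_force: [-0.5, 0.9, 5.7]
grip_width: 0.53
```

move_arm --motion "0 0 0.015 0; 0 0 0.05 0; 0 0 0.1 0; 0 0 0.15 0; 0 0 0.19 0; 0 0 0.19 0"

```text
clock: 4.75
position: [0.5534, -0.2518, 0.2166]
ee_rot: [0.456, 0.539, -0.455, 0.543]
ft_force: [1.4, -0.2, -2.4]
grip_width: 0.532
```

move_arm --motion "0 0.02 0 0.18; 0 0.045 0 0.36; 0 0.07 0 0.54; 0 0.095 0 0.72; 0 0.12 0 0.9; 0 0.145 0 1.08; 0 0.17 0 1.26; 0 0.2 0 1.44; 0 0.22 0 1.6; 0 0.22 0 1.66"

```text
clock: 6.0
position: [0.5512, -0.0288, 0.2113]
ee_rot: [-0.094, 0.701, 0.094, 0.7]
ft_force: [0.3, -1.1, -1.8]
grip_width: 0.531
```

move_arm --motion "0 0 0 0; 0 0 0 0; 0 0 0 0"

```text
clock: 6.38
position: [0.5519, -0.0313, 0.2121]
ee_rot: [-0.091, 0.701, 0.091, 0.701]
ft_force: [-0.2, 0.2, -2.1]
grip_width: 0.53
```

```bash
python3 - <<'E'
from h import *
o=get_obs();print(o['position'],R.from_quat(o['ee_rot']).as_matrix()[:,2],o['joint_pos'],o['ft_force'])
snap('wrist','wrist3');snap('side','side3');snap('scene','scene3')
E
```

```text
[ 0.55186189 -0.03132046  0.21213505] [ 9.66752011e-01  2.55715573e-01 -3.08528589e-04] [ 0.01070098  0.18661511 -0.0415279   1.68171327  0.00804913  1.27374871
  0.22612264] [-0.15418765  0.20335448 -2.07841896]
```

View pics/wrist3.png

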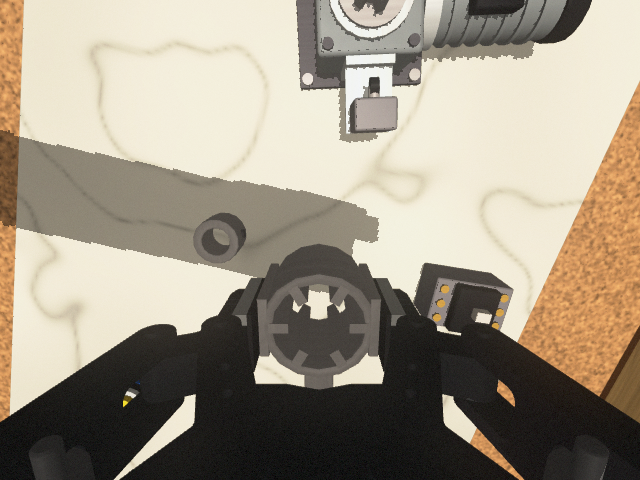

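View pics/side3.png

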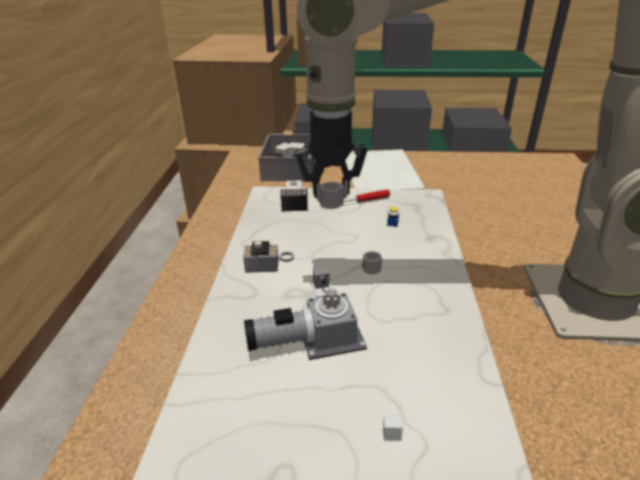

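move_arm --motion "0 0.02 0 0; 0 0.04 0 0; 0 0.055 0 0; 0 0.055 0 0; 0 0.055 0 0"

```text
clock: 7.15
position: [0.5521, 0.0231, 0.2123]
ee_rot: [-0.091, 0.701, 0.091, 0.701]
ft_force: [-0.7, -0.0, -1.9]
grip_width: 0.531
```

```bash
python3 - <<'E'
from h import *
o=get_obs();print(o['position'],R.from_quat(o['ee_rot']).as_matrix()[:,2],o['ft_force'])
snap('wrist','wrist4')
E
```

```text
[0.55206504 0.02305806 0.21233058] [ 9.66640191e-01  2.56138122e-01 -6.06946251e-05] [-0.67471556 -0.03421837 -1.90111045]
```

View pics/wrist4.png

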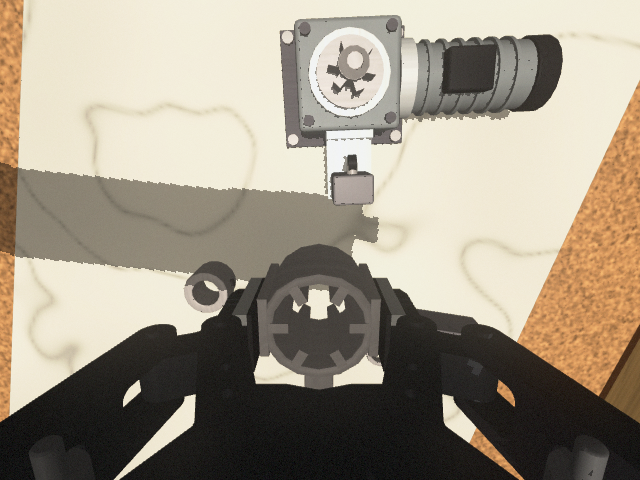

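The shaft's tip is at (353,60), the shoulder at (347,75), the switch body at (352,188) and the roller near (351,163). The hub is held square with its arm at (318,380).

```bash
python3 - <<'E'
from h import *
ci,im,d=load('wrist4');W=cloud(ci,d)
w=W[10:215,275:430];t=w.reshape(-1,3)
h,e=np.histogram(t[:,2],np.arange(.06,.132,.002));print([(round(x,3),n) for x,n in zip(e,h)])
for n,lo,hi in [('tip',.1235,.130),('teeth',.112,.1165),('shoulder',.0895,.0945)]:
    s=t[(t[:,2]>lo)&(t[:,2]<hi)]; s=s[np.linalg.norm(s[:,:2]-[.545,.14],axis=1)<.045]
    c,r=cv2.minEnclosingCircle(s[:,:2].astype(np.float32)); print(n,len(s),np.median(s[:,2]),c,r,s.mean(0))
sw=t[(t[:,2]>.1045)&(t[:,2]<.111)&(t[:,1]<.1)];print('sw',cv2.minAreaRect(sw[:,:2].astype(np.float32)),np.median(sw[:,2]))
# barrel
b=W[20:130,410:560].reshape(-1,3);b=b[b[:,2]>.03];print('barrel max z',np.nanmax(b[:,2]))
l=cv2.fitLine(b[b[:,2]>.06][:,:2].astype(np.float32),2,0,.01,.01).ravel();print('barrel dir',np.degrees(np.arctan2(l[1],l[0])),l[2:])
hs=t[(t[:,2]>.078)&(t[:,2]<.086)&(t[:,1]>.09)];print('housing',cv2.minAreaRect(hs[:,:2].astype(np.float32)))
# hub
hh=W[230:380,255:385].reshape(-1,3);print(np.histogram(hh[:,2],np.arange(.19,.26,.004)))
cv2.imwrite('pics/c4.png',cv2.resize(im[10:215,275:430,::-1],None,fx=2.9,fy=2.9,interpolation=2))
zz=im[30:115,300:400,::-1];cv2.imwrite('pics/c4b.png',cv2.resize(zz,None,fx=7,fy=7,interpolation=0))
E
```

```text
[(np.float64(0.06), np.int64(50)), (np.float64(0.062), np.int64(43)), (np.float64(0.064), np.int64(78)), (np.float64(0.066), np.int64(92)), (np.float64(0.068), np.int64(107)), (np.float64(0.07), np.int64(763)), (np.float64(0.072), np.int64(950)), (np.float64(0.074), np.int64(248)), (np.float64(0.076), np.int64(438)), (np.float64(0.078), np.int64(638)), (np.float64(0.08), np.int64(3209)), (np.float64(0.082), np.int64(2899)), (np.float64(0.084), np.int64(402)), (np.float64(0.086), np.int64(832)), (np.float64(0.088), np.int64(1089)), (np.float64(0.09), np.int64(787)), (np.float64(0.092), np.int64(1340)), (np.float64(0.094), np.int64(60)), (np.float64(0.096), np.int64(41)), (np.float64(0.098), np.int64(67)), (np.float64(0.1), np.int64(99)), (np.float64(0.102), np.int64(124)), (np.float64(0.104), np.int64(80)), (np.float64(0.106), np.int64(689)), (np.float64(0.108), np.int64(597)), (np.float64(0.11), np.int64(42)), (np.float64(0.112), np.int64(256)), (np.float64(0.114), np.int64(328)), (np.float64(0.116), np.int64(23)), (np.float64(0.118), np.int64(51)), (np.float64(0.12), np.int64(209)),
[... 412 characters left out ...]
9220607133220987 (0.5433989763259888, 0.14100682735443115) 0.029490185901522636 [0.5429523  0.13909275 0.09214494]
sw ((0.5664117932319641, 0.06835883110761642), (0.029579374939203262, 0.03260795399546623), 15.315847396850586) 0.10791508284919168
barrel max z 0.0914529381689766
barrel dir 16.726494 [0.64161044 0.16925688]
housing ((0.5552271604537964, 0.14187586307525635), (0.10020530968904495, 0.08394287526607513), 17.125532150268555)
(array([   0,    0,   35,  426,  468,  556,  635,  726,  825,  915, 1060,
       1240, 5668,  504,  196,   69,    0]), array([0.19 , 0.194, 0.198, 0.202, 0.206, 0.21 , 0.214, 0.218, 0.222,
       0.226, 0.23 , 0.234, 0.238, 0.242, 0.246, 0.25 , 0.254, 0.258]))
```

View pics/c4b.png

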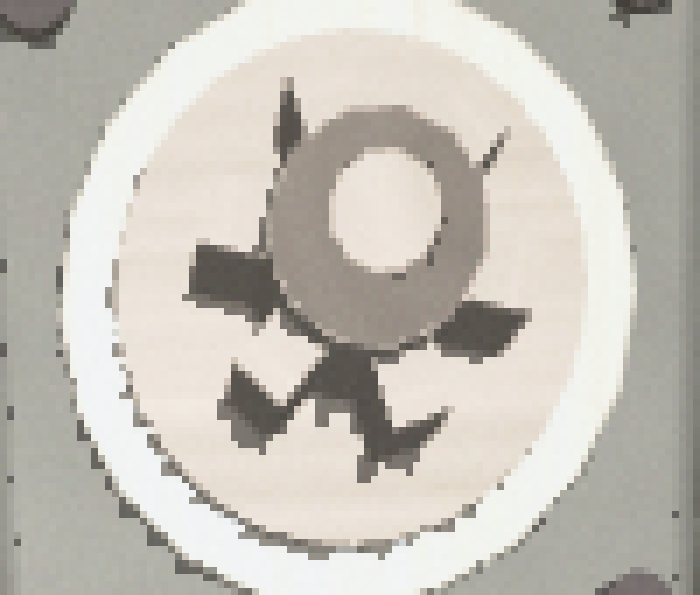

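```bash
python3 - <<'E'
from h import *
ci,im,d=load('wrist4');W=cloud(ci,d)
print('tip ray',ray(ci,[355.1,60.3],.126))
c=np.array([.5441,.1411])
t=W[10:215,275:430].reshape(-1,3)
s=t[(abs(t[:,2]-.114)<.002)];r=s[:,:2]-c;rad=np.linalg.norm(r,axis=1);s=s[(rad>.0115)&(rad<.017)];r=s[:,:2]-c
a=np.degrees(np.arctan2(r[:,1],r[:,0]));print('tooth hist',np.histogram(a%360,np.arange(0,361,10))[0])
z=np.exp(6j*np.radians(a)).mean();print('tooth phase mod60',np.degrees(np.angle(z))/6,abs(z))
# same from wrist0
ci0,im0,d0=load('wrist0');t0=cloud(ci0,d0)[0:100,150:260].reshape(-1,3)
s=t0[(abs(t0[:,2]-.114)<.0025)];r=s[:,:2]-c;rad=np.linalg.norm(r,axis=1);s=s[(rad>.0115)&(rad<.018)];a=np.degrees(np.arctan2(*(s[:,:2]-c).T[::-1]))
z=np.exp(6j*np.radians(a)).mean();print('w0 phase',np.degrees(np.angle(z))/6,abs(z),cv2.minEnclosingCircle(s[:,:2].astype(np.float32)))
hh=W[230:400,240:400].reshape(-1,3);s=hh[abs(hh[:,2]-.241)<.003]
print(np.median(s[:,2]),cv2.minAreaRect(s[:,:2].astype(np.float32)))
g=s[np.linalg.norm(s[:,:2]-[.552,.023],axis=1)<.03]
print(g.min(0),g.max(0),cv2.minEnclosingCircle(g[:,:2].astype(np.float32)))
cv2.imwrite('pics/c4h.png',cv2.resize(im[230:400,230:410,::-1],None,fx=4,fy=3.5*4/3.5,interpolation=0)[:600])
E
```

```text
tip ray [[0.54415919 0.14114769 0.126     ]]
tooth hist [25 21  0  0  0 21 31 26  0  0  0 24 32 27  0  0  1 30 30 24  0  0  1 29
 27 14  0  0  2 23 26 15  0  0  0 25]
tooth phase mod60 4.142595321209553 0.7056111353659692
w0 phase 4.103884063078769 0.6902770947694565 ((0.5438781976699829, 0.14142297208309174), 0.016680963337421417)
0.2409349012032395 ((0.5549614429473877, 0.023874033242464066), (0.056295156478881836, 0.04348846152424812), 30.018627166748047)
[5.22184318e-01 2.06920994e-04 2.38001397e-01] [0.57780632 0.04413172 0.24399372] ((0.5509657859802246, 0.02691332995891571), 0.028900273144245148)
```

View pics/c4h.png

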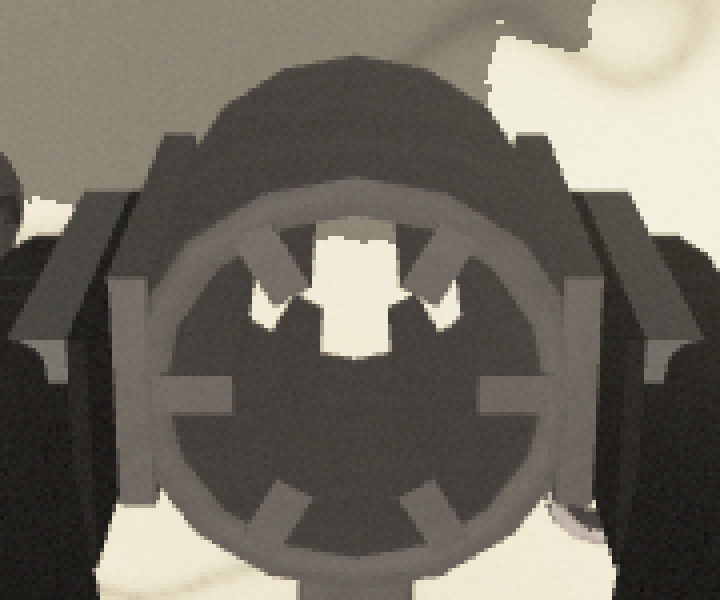

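View pics/c4.png

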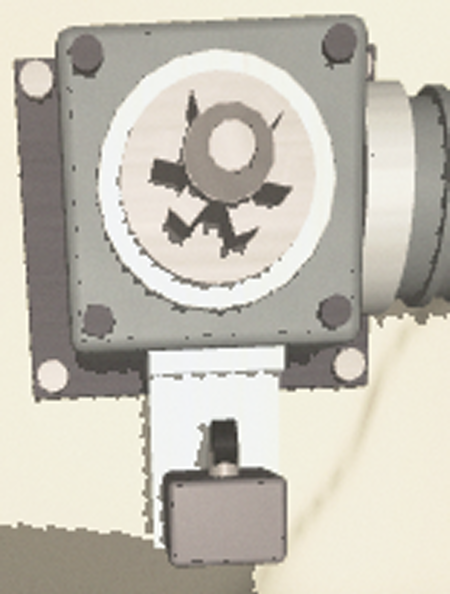

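```bash
python3 - <<'E'
from h import *
ci,im,d=load('wrist4');W=cloud(ci,d)
f=lambda L:np.array(L)/2.9+[275,10]
print('hub axis',ray(ci,[318.6,328.75],.241))
for p in f([(86,52),(340,45),(334,310),(97,318)]): print(p,W[int(p[1]),int(p[0])])
B=ray(ci,f([(86,52),(340,45),(334,310),(97,318)]),.085)[:,:2];print(B,B.mean(0))
ang=lambda v:np.degrees(np.arctan2(v[1],v[0]))
print(ang(B[1]-B[0]),ang(B[2]-B[3]),ang(B[0]-B[3])-90,ang(B[1]-B[2])-90)
c=np.array([.5441,.1411])
for p in [(224,425),(224,440),(224,462)]:
    q=f([p])[0];print('roller',W[int(q[1]),int(q[0])],[ (np.linalg.norm(x[:2]-c),ang(x[:2]-c)+90) for x in [ray(ci,q,z)[0] for z in (.098,.103)]])
sw=f([(178,480),(276,470),(284,560),(172,562)]);S=ray(ci,sw,.108)[:,:2];print('sw c',ang(S.mean(0)-c)+90,ang(S[1]-S[0]),ang(S[2]-S[3]))
E
```

```text
hub axis [[0.55267815 0.0217981  0.241     ]]
[304.65517241  27.93103448] [0.50459091 0.16243753 0.08483194]
[392.24137931  25.51724138] [0.56453175 0.17987438 0.08420093]
[390.17241379 116.89655172] [0.58177382 0.12124245 0.08567226]
[308.44827586 119.65517241] [0.52269839 0.10341702 0.08455708]
[[0.50520328 0.16194106]
 [0.56471276 0.17933038]
 [0.5822118  0.12075739]
 [0.52316379 0.10302071]] [0.54382291 0.14126239]
16.2889363070328 16.71907364186849 16.952639740756183 16.633838701134124
roller [0.56081695 0.08581523 0.10173687] [(np.float64(0.05826200821906232), np.float64(17.346143128906377)), (np.float64(0.05811763097940904), np.float64(16.87465922714405))]
roller [0.56161835 0.08242927 0.10366372] [(np.float64(0.06199355129049341), np.float64(17.286567375316537)), (np.float64(0.061776950980298694), np.float64(16.843964319538514))]
roller [0.56340602 0.07690863 0.10196968] [(np.float64(0.0675186563381596), np.float64(17.210451545724737)), (np.float64(0.06719504302460821), np.float64(16.804656338092258))]
sw c 17.004348993571426 20.64689482197149 15.921892579022952
```

move_arm --motion "-0.002 0.03 0 0.1; -0.004 0.06 0 0.2; -0.0065 0.09 0 0.336; -0.0085 0.119 0 0.336; -0.0085 0.119 -0.02 0.336; -0.0085 0.119 -0.04 0.336; -0.0085 0.119 -0.06 0.336; -0.0085 0.119 -0.062 0.336; -0.0085 0.119 -0.062 0.336"

```text
clock: 8.32
position: [0.5439, 0.1426, 0.151]
ee_rot: [-0.207, 0.676, 0.207, 0.676]
ft_force: [0.0, -0.1, -1.1]
grip_width: 0.527
```

```bash
python3 - <<'E'
from h import *
o=get_obs();print(o['position'],R.from_quat(o['ee_rot']).as_matrix()[:,2],o['ft_force'])
for n in ['wrist','side','scene']: snap(n,n+'5')
a=cv2.imread('pics/wrist5.png')[230:400,230:410];b=cv2.imread('pics/side5.png')[250:370,270:400];c=cv2.imread('pics/scene5.png')[180:290,320:470]
o=np.zeros((600,800,3),np.uint8)
o[:378,:400]=cv2.resize(a,(400,378));o[:369,400:]=cv2.resize(b,(400,369));o[380:600,:300]=cv2.resize(c,(300,220));cv2.imwrite('pics/c5.png',o)
E
```

```text
[0.54393669 0.14260438 0.15097457] [8.28027628e-01 5.60687000e-01 5.78473494e-04] [ 0.01671958 -0.14180652 -1.09944473]
```

View pics/c5.png

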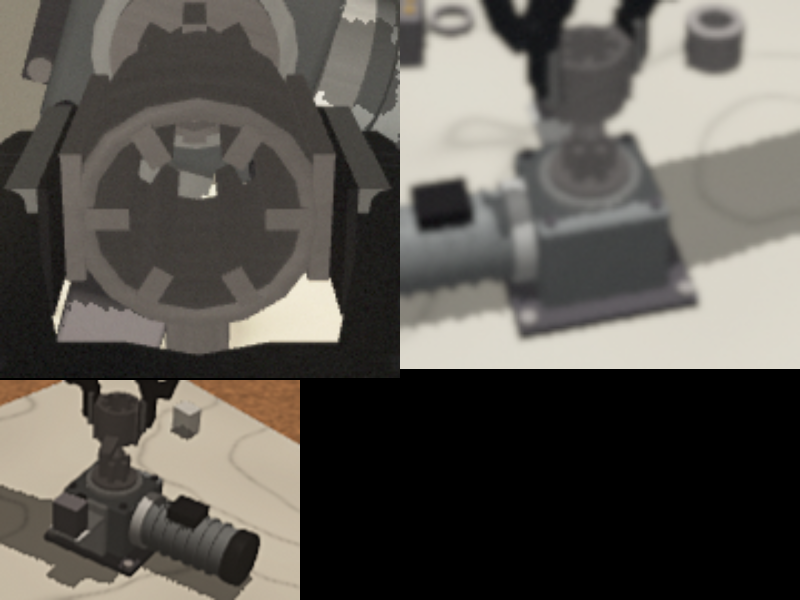

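move_arm --motion "0 -0.0005 -0.006 0; 0 -0.0005 -0.012 0; 0 -0.0005 -0.017 0; 0 -0.0005 -0.021 0; 0 -0.0005 -0.021 0; 0 -0.0005 -0.021 0"

```text
clock: 9.22
position: [0.5436, 0.1425, 0.1295]
ee_rot: [-0.208, 0.676, 0.208, 0.676]
ft_force: [-0.2, 0.3, -0.9]
grip_width: 0.53
```

move_arm --motion "0 0 -0.002 0; 0 0 -0.004 0; 0 0 -0.004 0"

```text
clock: 9.6
position: [0.5434, 0.1425, 0.1251]
ee_rot: [-0.208, 0.676, 0.208, 0.676]
ft_force: [0.2, 0.1, -2.2]
grip_width: 0.53
```

move_arm --motion "0 0 -0.001 0; 0 0 -0.002 0; 0 0 -0.002 0"

```text
clock: 9.98
position: [0.5434, 0.1425, 0.1232]
ee_rot: [-0.208, 0.676, 0.208, 0.676]
ft_force: [0.7, 0.7, -2.8]
grip_width: 0.529
```

move_arm --motion "0 0 -0.001 0.02; 0 0 -0.002 -0.02; 0 0 -0.002 0"

```text
clock: 10.35
position: [0.5435, 0.1425, 0.1212]
ee_rot: [-0.208, 0.676, 0.208, 0.676]
ft_force: [0.4, -1.1, -1.6]
grip_width: 0.533
```

move_arm --motion "0 0 -0.001 0.02; 0 0 -0.002 -0.02; 0 0 -0.003 0; 0 0 -0.003 0"

```text
clock: 10.85
position: [0.5435, 0.1425, 0.1182]
ee_rot: [-0.208, 0.676, 0.208, 0.676]
ft_force: [-0.5, 0.5, -2.5]
grip_width: 0.531
```

move_arm --motion "0 0 -0.002 0; 0 0 -0.004 0; 0 0 -0.006 0; 0 0 -0.008 0; 0 0 -0.008 0"

```text
clock: 11.48
position: [0.5434, 0.1425, 0.1101]
ee_rot: [-0.208, 0.676, 0.208, 0.676]
ft_force: [0.3, 0.7, -1.9]
grip_width: 0.526
```

move_arm --motion "0 0 -0.002 0; 0 0 -0.004 0; 0 0 -0.005 0; 0 0 -0.005 0"

```text
clock: 11.98
position: [0.5435, 0.1425, 0.1052]
ee_rot: [-0.208, 0.676, 0.208, 0.676]
ft_force: [0.4, 1.0, -2.5]
grip_width: 0.533
```

move_arm --motion "0 0 -0.001 0; 0 0 -0.001 0"

```text
clock: 12.22
position: [0.5435, 0.1425, 0.1043]
ee_rot: [-0.208, 0.676, 0.208, 0.676]
ft_force: [0.6, -0.1, -1.0]
grip_width: 0.529
```

move_arm --motion "0 0 -0.001 0; 0 0 -0.001 0"

```text
clock: 12.48
position: [0.5435, 0.1425, 0.1033]
ee_rot: [-0.208, 0.676, 0.208, 0.676]
ft_force: [-0.0, 0.7, -1.3]
grip_width: 0.533
```

move_arm --motion "0 0 -0.001 0; 0 0 -0.001 0"

```text
clock: 12.72
position: [0.5436, 0.1425, 0.1032]
ee_rot: [-0.208, 0.676, 0.208, 0.676]
ft_force: [-3.1, -1.1, 5.4]
grip_width: 0.529
```

move_arm --motion "0 0 -0.001 0; 0 0 -0.001 0"

```text
clock: 12.98
position: [0.5436, 0.1425, 0.1031]
ee_rot: [-0.208, 0.676, 0.207, 0.676]
ft_force: [-9.4, -3.3, 14.8]
grip_width: 0.53
```

move_arm --motion "0 0 0.0015 0; 0 0 0.0015 0"

```text
clock: 13.22
position: [0.5437, 0.1426, 0.1032]
ee_rot: [-0.208, 0.676, 0.208, 0.676]
ft_force: [-1.6, -0.1, 3.2]
grip_width: 0.535
```

move_arm --motion "0 0 0 -0.04; 0 0 0 -0.08; 0 0 0 -0.12; 0 0 0 -0.16; 0 0 0 -0.16"

```text
clock: 13.85
position: [0.5436, 0.1423, 0.1032]
ee_rot: [-0.153, 0.69, 0.153, 0.69]
ft_force: [-3.3, -1.3, 4.7]
grip_width: 0.53
```

```bash
python3 - <<'E'
from h import *
o=get_obs();z=R.from_quat(o['ee_rot']).as_matrix()[:,2];print(o['position'],np.degrees(np.arctan2(z[1],z[0])),o['ft_force'],o['torque'])
E
```

```text
[0.54358529 0.14232279 0.10317917] 24.94924120297081 [-3.2547541  -1.29594168  4.65734153] [-0.35889793  0.59696598  0.08263959]
```

Turning with the expected torque. Remaining: about 8.2° (0.144 rad).

move_arm --motion "0 0 0 -0.04; 0 0 0 -0.08; 0 0 0 -0.12; 0 0 0 -0.144; 0 0 0 -0.144; 0 0 0 -0.144"

```text
clock: 14.6
position: [0.5436, 0.1423, 0.1032]
ee_rot: [-0.103, 0.7, 0.103, 0.7]
ft_force: [-3.5, -1.8, 4.8]
grip_width: 0.534
```

```bash
python3 - <<'E'
from h import *
o=get_obs();z=R.from_quat(o['ee_rot']).as_matrix()[:,2];print(o['position'],np.degrees(np.arctan2(z[1],z[0])),o['ft_force'],o['torque'])
for n in ['wrist','side','scene']: snap(n,n+'6')
a=cv2.imread('pics/wrist6.png')[200:420,210:430];b=cv2.imread('pics/side6.png')[250:370,270:400];c=cv2.imread('pics/scene6.png')[180:290,320:470]
o=np.zeros((600,800,3),np.uint8)
o[:400,:400]=cv2.resize(a,(400,400));o[:369,400:]=cv2.resize(b,(400,369));c=cv2.resize(c,(300,220));o[380:,500:]=c;cv2.imwrite('pics/c6.png',o)
E
```

```text
[0.54360957 0.14232399 0.10317203] 16.727005787359026 [-3.54815553 -1.83406153  4.75682735] [-0.25319547  0.59736151  0.03647896]
```

View pics/c6.png

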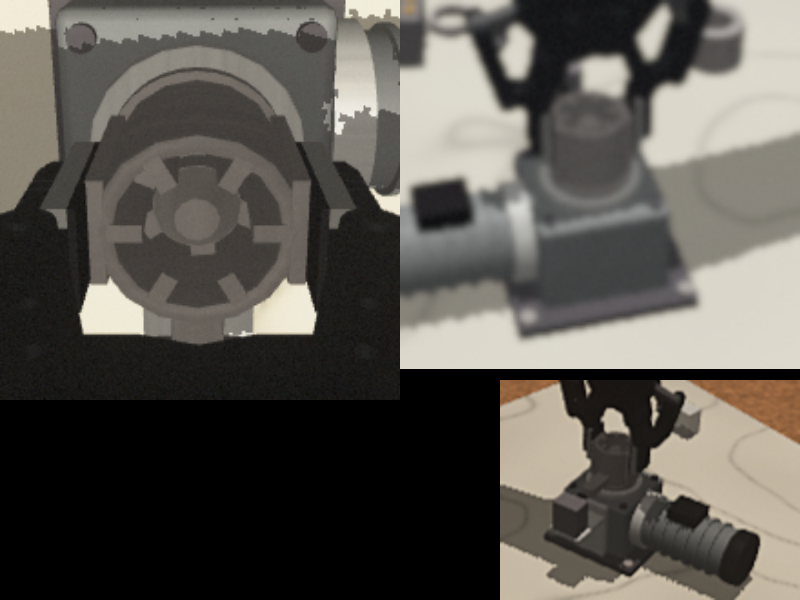

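Seated on the shoulder and pointing at the switch. Releasing.

move_arm --motion "0 0 0 0; 0 0 0 0; 0 0 0 0; 0 0 0 0" --grip 0.75

```text
clock: 15.25
position: [0.5435, 0.1425, 0.1028]
ee_rot: [-0.103, 0.7, 0.103, 0.7]
ft_force: [0.4, 0.4, 0.7]
grip_width: 0.748
```

move_arm --motion "0 0 0.01 0; 0 0 0.03 0; 0 0 0.06 0; 0 -0.02 0.1 0; 0 -0.06 0.13 0; 0 -0.1 0.14 0; 0 -0.12 0.14 0; 0 -0.12 0.14 0; 0 -0.12 0.14 0"

```text
clock: 16.38
position: [0.5435, 0.0238, 0.2431]
ee_rot: [-0.103, 0.699, 0.103, 0.7]
ft_force: [-0.1, 0.4, -0.7]
grip_width: 0.746
```

```bash
python3 - <<'E'
from hub import *
o=get_obs();print(o['position'],o['ft_force'])
snap('wrist','wrist7')
E
```

```text
[0.54346633 0.02378195 0.2430806 ] [-0.10010283  0.42667524 -0.67896456]
```

View pics/wrist7.png

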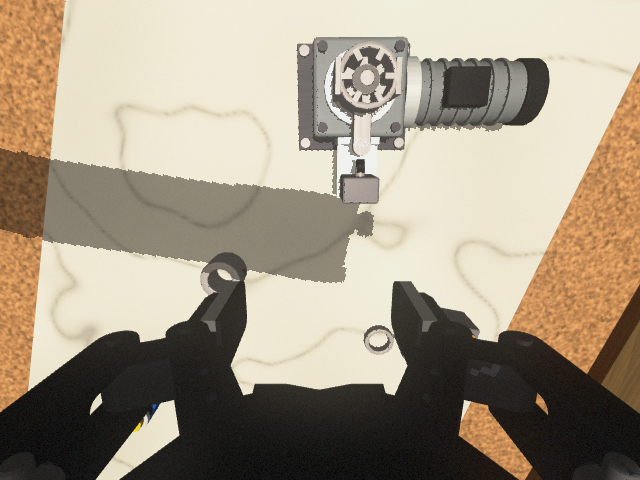

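```bash
python3 - <<'E'
from hub import *
hub('wrist7',(320,410,30,165),.132,.105)
ci,im,d=load('wrist7');ang=lambda v:np.degrees(np.arctan2(v[1],v[0]))
im2=im[30:215,290:420,::-1];cv2.imwrite('pics/c7.png',cv2.resize(im2,None,fx=3.2,fy=3.2,interpolation=2))
W=cloud(ci,d)
print('arm tip region',np.nanmedian(W[140:150,358:366].reshape(-1,3),0))
E
```

```text
rect ((0.5439013242721558, 0.14118488132953644), (0.04579754173755646, 0.042933326214551926), 17.51887321472168) median z 0.13207855976563193 1927
circ (0.5437341332435608, 0.14139136672019958) 0.0257530827075243
arm z 0.10505717345436993 524 ang centre -73.19343522437686 line -71.292854 far 0.053554988338511654
arm tip region [0.55724713 0.09778614 0.1050206 ]
```

View pics/c7.png

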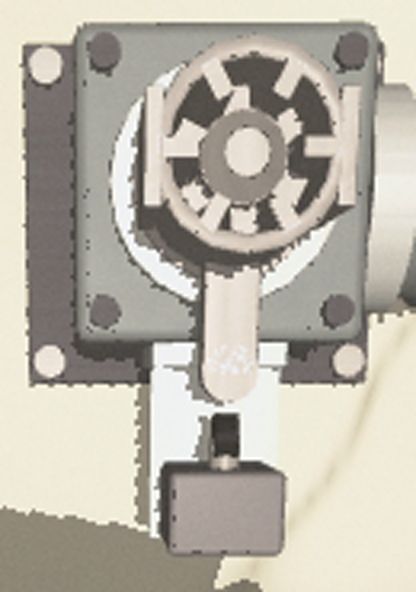

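The hub's top is at z = 0.132 (92 + 40 mm) and its arm is at -73.2°, against -73.3° for the roller. It's clear of the gripper.

```bash
python3 - <<'E'
from h import *
print(hand_in())
E
```

```text
the job is handed in; nothing more can be done
None
```

The hub is seated on the gearmotor's shaft with its cam arm pointing at the limit switch's roller, and I have handed the job in. It took about 16.4 s of the 61 s allowed.

- **Pick-up:** I pinched the hub by its flats and carried it over the shaft, turned so that its gaps matched the shaft teeth I had measured.
- **Meshing:** I lowered it with two small rocks of about 1 degree each way. The teeth went in with almost no force.
- **Seating and turning:** I pressed it onto the shoulder with about 15 N, eased off, and turned it about 17 degrees with the shaft. I then let go and moved the arm clear.

Last checks, from the wrist camera after release:

| Check | Measured | Expected |
|---|---|---|
| Hub top height | 132.1 mm | 132 mm |
| Hub axis | within about 0.5 mm of the shaft axis | on the axis |
| Cam arm direction (from hub centre to arm) | -73.2° | -73.3° |

- **Small disagreement:** a straight-line fit along the arm gave -71.3° and the hub's outline gave about -72.5°. I relied on the centre-to-arm value because it agrees with the gripper angle when I let go.
- **Bystanders:** the robot touched none of them by plan, and those in the last picture look unmoved, but I did not measure their positions again.

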